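Pack the wide gap behind a tile and hold the tile flush

TASK

On the tiling practice board a loose tile lies a little short of the two-part back strip; one half of the strip is thinner, so the gap is wider there. Take the packer out of its holder, stand it upright on the board in that wide half of the gap, the only place it fits, and let go of it. Then push the tile by the middle of its front edge, firmly but without ramming it, until it sits square against both the thick half of the strip and the packer, and finish while still holding it pressed there with the gripper; leave the mug, the jar and the brush alone.

Things in the scene. Friction and masses are not known exactly. Their poses are not given: they have to be found in the camera images.
- board_top (a point): Centre of the top face of a fixed plywood board, 190 mm along its x and 250 mm along its y, 12 mm thick, lying on the table. Its x axis points from the robot's side towards the back strip; the strips share its axes. The free board top in front of the tile is about 65 mm deep.
- tile_center (a point): Centre (half-way up) of the loose white-glazed tile with a brown body, 80 mm along its x, 110 mm along its y, 12 mm thick, about 250 g, lying flat on the board. It starts nearly parallel to the board, 2 to 9 mm short of the thick strip and 12 mm farther from the thin one. Its front edge is the long side at its -x; its back edge (+x) faces the strips. It slides on the board when pushed, against a friction of 1 to 4 N.
- thick_strip_face (a point): The thicker of two fixed dark wooden strips that lie end to end on the board behind the tile, 55 mm long (along y), 14 mm high, 30 mm deep (along x). This point is the middle of its front face (the one towards the tile), at the level of the board's top. Which of the two is on the left changes.
- thin_strip_face (a point): The thinner strip, 55 mm long, 14 mm high, 18 mm deep, in line with the thick one at the rear, so its front face stands 12 mm farther back. This point is the middle of its front face, at the level of the board's top. The wide half of the gap lies in front of this face, 14 to 21 mm wide at the start.
- packer_center (a point): Centre (half-way up) of the loose white plastic packer, an upright slab 12 mm thick (its x), 36 mm wide (its y), 68 mm tall, about 35 g, with a round black dot near its top. It starts upright in the slot of the holder, its foot 8 mm above the table. It should be gripped across its 12 mm thickness or its width at or above its centre, to keep the fingertips clear of holder, tile and strips. In the wide gap it stands on the board with its thickness along the board's x.
- holder: Fixed brown wooden block 60 x 80 mm, 18 mm high, with a slot 15 x 39 mm, 10 mm deep, in the middle of its top, in which the packer stands; origin at the middle of its underside, slot long side along its y.
- mug: Blue mug, 80 mm across, 90 mm high, handle at its +y; origin at the middle of its underside. To be left alone.
- jar: Lidded glass jar, 60 mm across, 90 mm high; origin at the middle of its underside. To be left alone.
- brush: Hand brush lying on the table, its length along its x. To be left alone.
There are look-alikes about, which are no part of the job. What is shaped like the part that bears packer_center but yellow is not meant.

How it is judged:
By the outcome, as a careful person would: the job done as asked, in the order asked, and still so for the second after the job is handed in, while the arm keeps its last pose, push and grip.
It also fails if it takes over 58 s, if anything falls off the work surface, if the arm or the gripper's body presses on something with over 40 N, if the wrist force passes 120 N, or if a joint passes its speed limit or range.

ROBOT

A 7-joint arm with a two-finger parallel gripper is mounted at the origin on the work surface. World frame = base frame: x ahead of the robot, y to its left, z up, the work surface at z = 0. Lengths are in m, angles in rad, forces in N, time in s.
With the tool pointing down it reaches from about 0.4 to 0.85 m from the base axis. Payload 10.4 kg.
Tool frame: the origin (TCP) lies at the very end of the fingers, on their centre line; the grasp point (between the pads) lies r.grasp_offset behind it (r.grasp_offset is the distance from the TCP to the grasp point, in m); z points along the fingers, y is the direction in which the jaws open and shut (so a half turn about z gives the same grasp; the last joint's range is limited). The gripper opens to 87 mm and grips with 3 to 60 N. Pads are 19 mm wide; open, the fingers measure 117 mm over their backs; the gripper's body (75 mm by 190 mm) begins 51 mm behind the grasp point.
Start: joints at [1.27, 0.332, -0.065, 1.46, 0.022, 1.35, -0.088], TCP at [0.171, -0.601, 0.223] pointing down, gripper open.
Joint ranges: [-2.6, 2.6], [-0.5, 2.12], [-1.47, 1.34], [0.16, 2.42], [-1.27, 4.41], [0.06, 2.06], [-2.6, 2.6]. Speed limits (rad/s): [2.22, 2.22, 2.79, 2.79, 3.14, 3.14, 3.14].

INTERFACE

Orientations are given as a unit quaternion [x, y, z, w].
In Python, from bench import read_state, cams, job, r gives the robot as it stands. The module is installed in compiled form; this text tells all that it offers.
- The arm moves only by the tool arm_command, never from a script. Its argument "increments" is a list of rows, each an object of numbers: "gripper": the opening in per cent of the stroke, from 0 (shut) to 100 (fully open); "dx", "dy", "dz": the shift along the tool's x, y, z in m; "spin": the turn about the tool's z in degrees. In form: [{"gripper": .., "dx": .., "dy": .., "dz": .., "spin": ..}, ...]. A call has exactly 8 rows; each row shifts and turns the commanded pose from where the row before left it, along the tool's axes as they then stand; what a row does not reach is not made up. A row lasts 1/8 s, in which the tool goes at most 62.5 mm and 10.7 degrees, less where a joint would pass 70% of its speed; a pose out of reach is approached as far as the arm can. A call with a gripper value outside its range is refused whole. The fingers move at their own pace and stop on an object; "grip_force" is the grip in N (left out, the last holds). Time passes only in rows, so rows that do not move let the fingers close, or fill a call up. It gives the time, the measured TCP pose, the force and the opening at its end, in the units of the state.
- read_state(): the state, without advancing time (a new reading comes with each control period).
- cams.camera(name): name is "scene" or "top" or "wrist"; returns the picture (384x512x3 uint8, red, green, blue); there is no depth.
- cams.camera_info(name): a dict with "K" (3x3 intrinsics, pixels), "rvec" (rotation vector, rad) and "tvec" (3), from world to camera coordinates, as OpenCV has them. Camera axes: x right, y down, z forward; pixel columns grow to the right and rows downward; lengths in m; the calibration is good to about 2 mm. A picture is of the moment at which its call begins: read the wrist's pose just before it. camera_info takes no time and is no camera call; for the wrist camera it gives the pose at the moment of the call.
- job.close_job(): hands the job in, once; it reports no verdict.
The state is a dict: "time": time; "joint_positions": joint angles; "joint_vel": joint speeds; "joint_torque": joint torques, N m; "ee_pos": TCP position; "eef_rot": TCP orientation; "ft_force": force on the tool from outside, world axes, zero at the start; "torque": the same for the moment, N m; "width": finger opening in m.
Only numpy, scipy, OpenCV 4.12 (cv2) and the standard library are available. Lean on these libraries where they do the work, as an engineer would, in place of code of your own. Each camera call takes 0.05 s, during which the arm holds its last target.

## Working session

There is one attempt and no reset: what is moved stays moved. The work goes in short steps, Python scripts to look and compute and a tool call to move; the robot and the scene stay as the last step left them, time stands still between calls to the robot, and variables do not carry over. Pictures are saved under pics/ and viewed, and the job is handed in when it is done.

Besides the shell and the picture viewer there is one more tool, called after "Request:" in YAML: its name, and indented under it one key for each argument. arm_command: Moves the arm, as the interface text tells. Its arguments: {"type":"object","properties":{"increments":{"type":"array","items":{"type":"object","properties":{"gripper":{"type":"number"},"dx":{"type":"number"},"dy":{"type":"number"},"dz":{"type":"number"},"spin":{"type":"number"}}}},"grip_force":{"type":"number"}},"required":["increments"]}

```bash
mkdir -p pics; ls
python3 - <<'E'
from bench import read_state, cams, job, r
import cv2, numpy as np
s=read_state(); print(s['time'],s['ee_pos'],s['eef_rot'],s['width'],r.grasp_offset)
for n in ["scene","top"]:
    i=cams.camera(n); cv2.imwrite(f"pics/{n}0.png",cv2.cvtColor(i,cv2.COLOR_RGB2BGR)); 
    c=cams.camera_info(n); print(n,c['K'].tolist() if hasattr(c['K'],'tolist') else c['K'],c['rvec'],c['tvec'])
E
```

```text
pics
0.0 [ 0.17126676 -0.60068878  0.22176945] [ 9.90371419e-01  1.38434016e-01 -1.24731058e-04 -6.78114355e-04] 0.08699097459912279 0.0187
scene [[435.99994680490875, 0.0, 255.56957517882432], [0.0, 435.99994680490875, 192.8813570247403], [0.0, 0.0, 1.0]] [ 1.22010583  2.16395932 -1.06380879] [ 0.21267311 -0.25114229  1.52143975]
top [[381.3058834523262, 0.0, 255.75080259932312], [0.0, 381.3058834523262, 192.05759335550692], [0.0, 0.0, 1.0]] [ 2.1645045  -2.11028201  0.22110844] [0.02212725 0.50732591 1.01406288]
```

View pics/scene0.png

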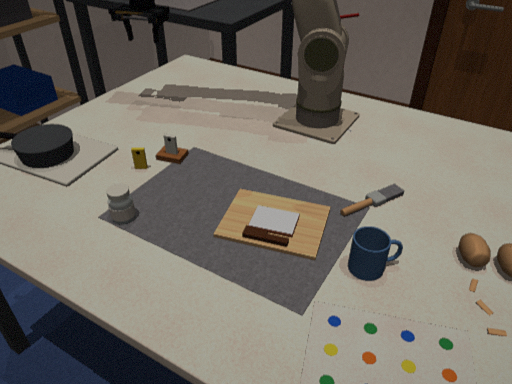

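View pics/top0.png

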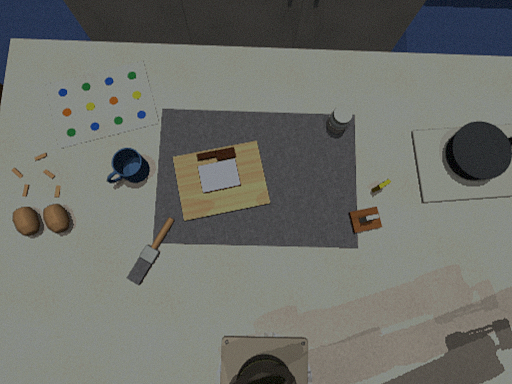

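The scene view shows the board at about (273,222), with the tile at (273,220) and the strips at (266,236). The white/grey slab in the brown holder is at (170,147) and a yellow slab stands at (139,158). In the top view the holder and packer are at (367,218), the yellow slab at (381,186), and the tile at (219,175). The white slab in the holder fits the description. I'll check it in an enlarged crop.

Run:
```python
import cv2, numpy as np
t=cv2.imread('pics/top0.png'); s=cv2.imread('pics/scene0.png')
a=cv2.resize(t[130:230,165:275],(440,400),interpolation=cv2.INTER_CUBIC)
b=cv2.resize(t[170:240,340:400],(343,400),interpolation=cv2.INTER_CUBIC)
cv2.imwrite('pics/c1.png',np.hstack([a,b]))
a=cv2.resize(s[180:260,210:340],(650,400),interpolation=cv2.INTER_CUBIC)
b=cv2.resize(s[125:175,120:200],(320,200),interpolation=cv2.INTER_CUBIC)
c=np.zeros((600,650,3),np.uint8); c[:400]=a; c[400:,:320]=b
cv2.imwrite('pics/c2.png',c)
```

```text
(no output)
```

View pics/c1.png

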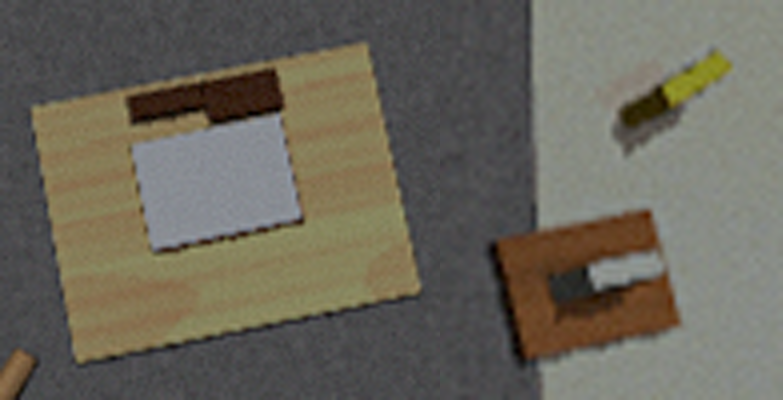

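View pics/c2.png

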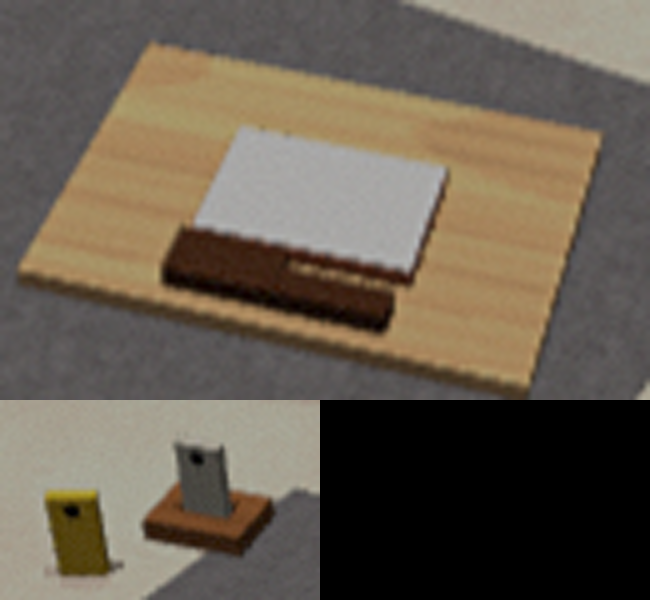

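The enlarged crop confirms it: the white slab with the dot stands in the brown holder, and the yellow one is the look-alike on the table. The thin strip and the wide gap are on the left in the top view (+y). Next I'll measure.

```bash
cat > h.py <<'E'
import cv2, numpy as np
from bench import read_state, cams, job, r
from scipy.spatial.transform import Rotation as R
def ray(ci,uv,z):
    K=np.array(ci['K']);Rm=cv2.Rodrigues(np.array(ci['rvec'],float))[0];t=np.array(ci['tvec'],float).ravel()
    c=-Rm.T@t
    uv=np.atleast_2d(uv).astype(float)
    d=(Rm.T@np.linalg.inv(K)@np.c_[uv,np.ones(len(uv))].T).T
    return c+d*((z-c[2])/d[:,2])[:,None]
def proj(ci,P):
    return cv2.projectPoints(np.atleast_2d(P).astype(float),np.array(ci['rvec'],float),np.array(ci['tvec'],float),np.array(ci['K']),None)[0][:,0]
def big(m,roi):
    k=np.zeros_like(m);x0,y0,x1,y1=roi;k[y0:y1,x0:x1]=m[y0:y1,x0:x1]
    c=cv2.findContours(k,cv2.RETR_EXTERNAL,cv2.CHAIN_APPROX_NONE)[0]
    return max(c,key=cv2.contourArea)
E
python3 - <<'E'
from h import *
ci=cams.camera_info('top')
im=cv2.imread('pics/top0.png'); hsv=cv2.cvtColor(im,cv2.COLOR_BGR2HSV)
for p in [(190,205),(219,175),(205,157),(230,154),(372,216),(358,225),(355,219),(210,158),(300,180),(365,218)]: print(p,hsv[p[1],p[0]])
def rect(m,roi,z,name):
    c=big(m,roi); P=ray(ci,c[:,0,:],z)[:,:2].astype(np.float32)
    (cx,cy),(w,h),a=cv2.minAreaRect(P); b=cv2.boxPoints(((cx,cy),(w,h),a))
    print(name,'c',round(cx,4),round(cy,4),'size',round(w,4),round(h,4),'ang',round(a,2),b.round(4).tolist())
H,S,V=cv2.split(hsv)
print(-cv2.Rodrigues(np.array(ci['rvec']))[0].T@np.array(ci['tvec']))
rect(((S>60)&(V>90)|((S<60)&(V>120))).astype(np.uint8)|((V<70)&(S>100)).astype(np.uint8),(168,135,275,225),.012,'board')
rect(((S<50)&(V>125)).astype(np.uint8),(190,155,250,200),.024,'tile')
rect(((V<90)&(S>110)).astype(np.uint8),(190,140,240,165),.026,'strips')
rect(((H<15)&(S>110)).astype(np.uint8),(345,200,390,240),.018,'holder')
rect(((S<60)&(V>110)).astype(np.uint8),(360,208,384,226),.076,'packtop')
E
```

```text
(190, 205) [ 17 104 135]
(219, 175) [114  17 149]
(205, 157) [ 10 167  49]
(230, 154) [ 13 187  56]
(372, 216) [ 69  12 146]
(358, 225) [ 14 167 104]
(355, 219) [ 12 163  97]
(210, 158) [ 21 120  49]
(300, 180) [60  6 80]
(365, 218) [ 0 23 34]
[0.31512032 0.05881929 1.0878567 ]
board c 0.5471 0.136 size 0.1915 0.2498 ang 13.26 [[0.4251999855041504, 0.23569999635219574], [0.48249998688697815, -0.007499999832361937], [0.6690000295639038, 0.036400001496076584], [0.6116999983787537, 0.27959999442100525]]
tile c 0.5583 0.1424 size 0.0779 0.108 ang 13.51 [[0.5077999830245972, 0.1858000010251999], [0.5329999923706055, 0.08079999685287476], [0.6086999773979187, 0.0989999994635582], [0.5835000276565552, 0.20399999618530273]]
strips c 0.6146 0.1515 size 0.0322 0.1091 ang 12.51 [[0.5871000289916992, 0.2012999951839447], [0.6107000112533569, 0.09480000287294388], [0.6421999931335449, 0.10180000215768814], [0.6184999942779541, 0.20829999446868896]]
holder c 0.4416 -0.2772 size 0.0596 0.0826 ang 12.72 [[0.4034000039100647, -0.2434999942779541], [0.42160001397132874, -0.32409998774528503], [0.4796999990940094, -0.3109000027179718], [0.46160000562667847, -0.23029999434947968]]
packtop c 0.4446 -0.2854 size 0.0461 0.0462 ang 87.84 [[0.4205999970436096, -0.3075000047683716], [0.4668000042438507, -0.3093000054359436], [0.46860000491142273, -0.2632000148296356], [0.42239999771118164, -0.2615000009536743]]
```

The measured sizes match the given ones: board 191x250, tile 78x108, strip 32x109, holder 60x83 mm. Yaw is about 13°. The gap in front of the thick strip is only about 2-3 mm, so I'll refine it later with the wrist camera. First I'll turn the tool so that the jaws close across the packer's thickness.

Request:
arm_command:
  increments:
    - {"gripper": 60, "spin": -10.6}
    - {"gripper": 60, "spin": -10.6}
    - {"gripper": 60, "spin": -10.6}
    - {"gripper": 60, "spin": -10.6}
    - {"gripper": 60, "spin": -10.6}
    - {"gripper": 60, "spin": -10.6}
    - {"gripper": 60, "spin": -10.6}
    - {"gripper": 60, "spin": -10.6}
  grip_force: 15

```text
validation failed for argument at $.in...
```

Request:
arm_command:
  increments:
    - {"gripper": 60, "dx": 0, "dy": 0, "dz": 0, "spin": -10.6}
    - {"gripper": 60, "dx": 0, "dy": 0, "dz": 0, "spin": -10.6}
    - {"gripper": 60, "dx": 0, "dy": 0, "dz": 0, "spin": -10.6}
    - {"gripper": 60, "dx": 0, "dy": 0, "dz": 0, "spin": -10.6}
    - {"gripper": 60, "dx": 0, "dy": 0, "dz": 0, "spin": -10.6}
    - {"gripper": 60, "dx": 0, "dy": 0, "dz": 0, "spin": -10.6}
    - {"gripper": 60, "dx": 0, "dy": 0, "dz": 0, "spin": -10.6}
    - {"gripper": 60, "dx": 0, "dy": 0, "dz": 0, "spin": -10.6}
  grip_force: 15

```text
time: 1.1
ee_pos: [0.1713, -0.6008, 0.222]
eef_rot: [0.636, 0.772, 0.0, -0.0]
ft_force: [0.2, -0.7, 0.6]
width: 0.0524
```

Request:
arm_command:
  increments:
    - {"gripper": 60, "dx": 0.033, "dy": 0.041, "dz": 0, "spin": 0}
    - {"gripper": 60, "dx": 0.033, "dy": 0.041, "dz": 0, "spin": 0}
    - {"gripper": 60, "dx": 0.033, "dy": 0.041, "dz": 0, "spin": 0}
    - {"gripper": 60, "dx": 0.033, "dy": 0.041, "dz": 0, "spin": 0}
    - {"gripper": 60, "dx": 0.033, "dy": 0.041, "dz": 0, "spin": 0}
    - {"gripper": 60, "dx": 0.033, "dy": 0.041, "dz": 0, "spin": 0}
    - {"gripper": 60, "dx": 0.033, "dy": 0.041, "dz": 0, "spin": 0}
    - {"gripper": 60, "dx": 0.033, "dy": 0.04, "dz": 0, "spin": -1.5}

```text
time: 2.1
ee_pos: [0.4444, -0.2794, 0.2224]
eef_rot: [0.628, 0.778, -0.0, -0.0]
ft_force: [0.8, -0.1, 0.1]
width: 0.0522
```

Run:
```python
from h import *
s=read_state(); print(s['time'],s['ee_pos'],s['eef_rot'],s['joint_positions'].round(2) if hasattr(s['joint_positions'],'round') else s['joint_positions'])
ci=cams.camera_info('wrist'); i=cams.camera('wrist'); cv2.imwrite('pics/w1.png',i[:,:,::-1])
Rm=cv2.Rodrigues(np.array(ci['rvec']))[0]; c=-Rm.T@np.array(ci['tvec']).ravel(); T=R.from_quat(s['eef_rot']).as_matrix()
print('cam pos tool',T.T@(c-s['ee_pos']),'cam z in tool',T.T@Rm.T[:,2],'camx',T.T@Rm.T[:,0]);print(ci['K'])
```

```text
2.1 [ 0.44435877 -0.27937389  0.22243179] [ 6.27707074e-01  7.78449620e-01 -1.25715475e-04 -4.42394201e-05] [ 0.99  0.15 -0.56  1.7   0.08  1.31  0.62]
cam pos tool [ 7.73477703e-02 -1.17911585e-04 -1.61241082e-01] cam z in tool [-2.82297894e-01 -3.18412157e-04  9.59326742e-01] camx [-5.62663700e-04  9.99999828e-01  1.66338869e-04]
[[323.66438325   0.         253.29590984]
 [  0.         323.66438325 194.07829612]
 [  0.           0.           1.        ]]
```

View pics/w1.png

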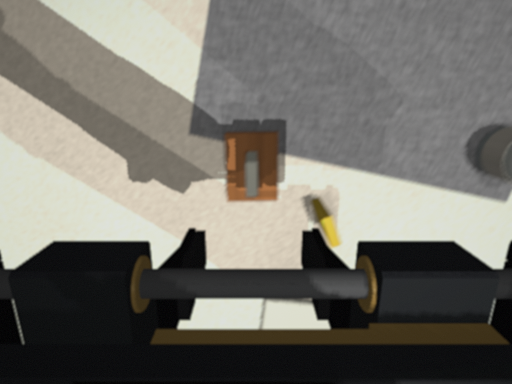

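The wrist view shows the packer on end in the holder at (251,173), the look-alike at (324,220), and the finger centre line at about column 254. Next I'll measure the holder and packer in this view.

Run:
```python
from h import *
ci=cams.camera_info('wrist'); s=read_state()
im=cv2.imread('pics/w1.png'); hsv=cv2.cvtColor(im,cv2.COLOR_BGR2HSV);H,S,V=cv2.split(hsv)
def rect(m,roi,z,name):
    c=big(m.astype(np.uint8),roi); P=ray(ci,c[:,0,:],z)[:,:2].astype(np.float32)
    q=cv2.minAreaRect(P); print(name,np.round(q[0],4),np.round(q[1],4),round(q[2],2), 'px',cv2.boundingRect(c))
    return np.array(q[0])
rect((H<20)&(S>120),(215,120,290,210),.018,'holder')
rect((S<80)&(V>60),(238,145,265,200),.076,'packer')
cv2.imwrite('pics/w1c.png',cv2.resize(im[120:210,210:300],(540,540),interpolation=cv2.INTER_CUBIC))
```

```text
holder [ 0.4465 -0.2701] [0.0563 0.0782] 13.47 px (226, 132, 51, 68)
packer [ 0.4453 -0.2657] [0.0136 0.0448] 13.0 px (244, 151, 15, 46)
```

View pics/w1c.png

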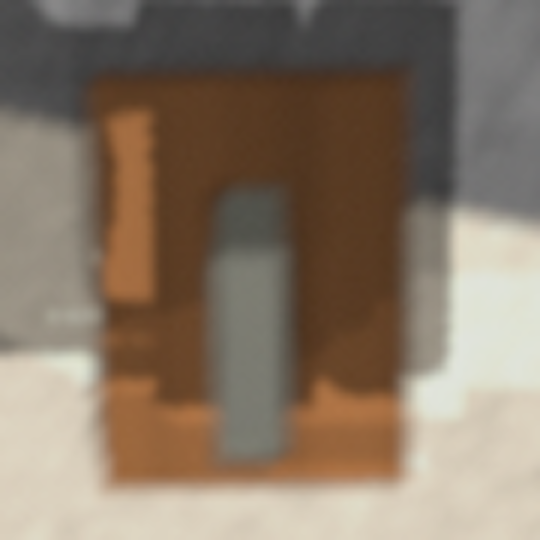

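Run:
```python
from h import *
ci=cams.camera_info('wrist'); s=read_state()
T=R.from_quat(s['eef_rot']).as_matrix()
P=ray(ci,[[252,179],[252,160.8],[252,197.2],[245.3,179],[258.6,179]],.076); print(P.round(4)); 
print(np.linalg.norm(P[1]-P[2]),np.linalg.norm(P[3]-P[4])); print('tool delta',(P[0]-s['ee_pos'])@T)
print('yaw',np.degrees(np.arctan2(T[1,0],T[0,0])))
```

```text
[[ 0.4473 -0.2704  0.076 ]
 [ 0.4433 -0.2528  0.076 ]
 [ 0.4514 -0.2885  0.076 ]
 [ 0.4409 -0.2718  0.076 ]
 [ 0.4536 -0.269   0.076 ]]
0.0366159745668917 0.013013016578248111
tool delta [ 0.00212401 -0.00146069  0.14668877]
yaw 102.79405551265432
```

The arm was still settling when I took that picture, so I'll measure again.

```bash
cat >> h.py <<'E'
def snap(name,fn):
    s=read_state(); ci=cams.camera_info(name); i=cams.camera(name)[:,:,::-1].copy(); cv2.imwrite('pics/'+fn,i); return s,ci,i
def yaw(s):
    T=R.from_quat(s['eef_rot']).as_matrix(); return T,np.degrees(np.arctan2(T[1,0],T[0,0]))
E
python3 - <<'E'
from h import *
s,ci,im=snap('wrist','w2.png'); print(s['ee_pos'],np.abs(s['joint_vel']).max()); T,y=yaw(s)
hsv=cv2.cvtColor(im,cv2.COLOR_BGR2HSV);H,S,V=cv2.split(hsv)
def rect(m,roi,z,name):
    c=big(m.astype(np.uint8),roi); P=ray(ci,c[:,0,:],z)[:,:2].astype(np.float32)
    q=cv2.minAreaRect(P); p=np.r_[q[0],z];print(name,np.round(q[0],4),np.round(q[1],4),round(q[2],2),cv2.boundingRect(c),'tool d',(p-s['ee_pos'])@T)
rect((H<20)&(S>120),(215,120,300,230),.018,'holder')
m=((S<80)&(V>95)).astype(np.uint8); rect(m,(238,160,268,220),.076,'packer')
cv2.imwrite('pics/w2c.png',cv2.resize(im[130:220,210:300],(540,540),interpolation=cv2.INTER_CUBIC))
E
```

```text
[ 0.44886494 -0.27249865  0.22268791] 0.1214233427179332
holder [ 0.4398 -0.2791] [0.0578 0.0785] 13.27 (218, 139, 52, 67) tool d [-0.00486763 -0.01083138  0.20465094]
packer [ 0.4408 -0.2795] [0.0109 0.0367] 12.01 (238, 168, 12, 37) tool d [-0.00529635 -0.00979569  0.14665259]
```

View pics/w2c.png

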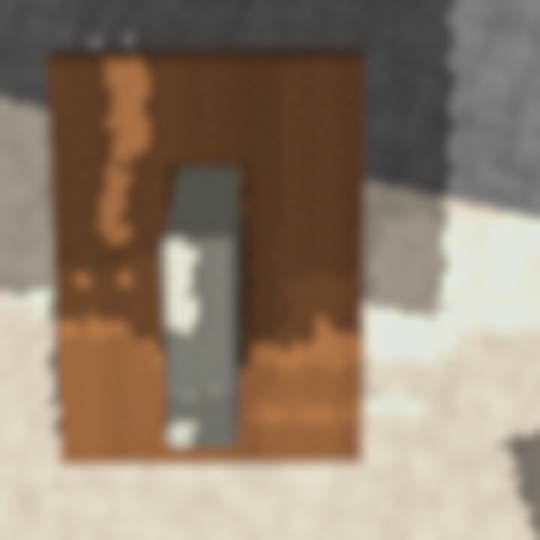

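Packer top is at about (0.441,-0.279), which agrees with the top camera's holder centre. I'll let the arm settle while lowering part of the way.

Request:
arm_command:
  increments:
    - {"gripper": 60, "dx": 0, "dy": 0, "dz": 0.012, "spin": 0}
    - {"gripper": 60, "dx": 0, "dy": 0, "dz": 0.012, "spin": 0}
    - {"gripper": 60, "dx": 0, "dy": 0, "dz": 0.012, "spin": 0}
    - {"gripper": 60, "dx": 0, "dy": 0, "dz": 0.012, "spin": 0}
    - {"gripper": 60, "dx": 0, "dy": 0, "dz": 0.012, "spin": 0}
    - {"gripper": 60, "dx": 0, "dy": 0, "dz": 0.012, "spin": 0}
    - {"gripper": 60, "dx": 0, "dy": 0, "dz": 0, "spin": 0}
    - {"gripper": 60, "dx": 0, "dy": 0, "dz": 0, "spin": 0}

```text
time: 3.2
ee_pos: [0.4439, -0.2809, 0.1509]
eef_rot: [0.628, 0.778, 0.0, 0.0]
ft_force: [0.6, -0.7, 0.2]
width: 0.0524
```

Run:
```python
from h import *
s,ci,im=snap('wrist','w3.png'); print(s['ee_pos'],np.abs(s['joint_vel']).max()); T,y=yaw(s); print(y)
cv2.imwrite('pics/w3c.png',cv2.resize(im[130:280,180:330],(600,600),interpolation=cv2.INTER_CUBIC))
```

```text
[ 0.44387289 -0.28092004  0.15087214] 0.004843036812701257
102.22438534844291
```

View pics/w3c.png

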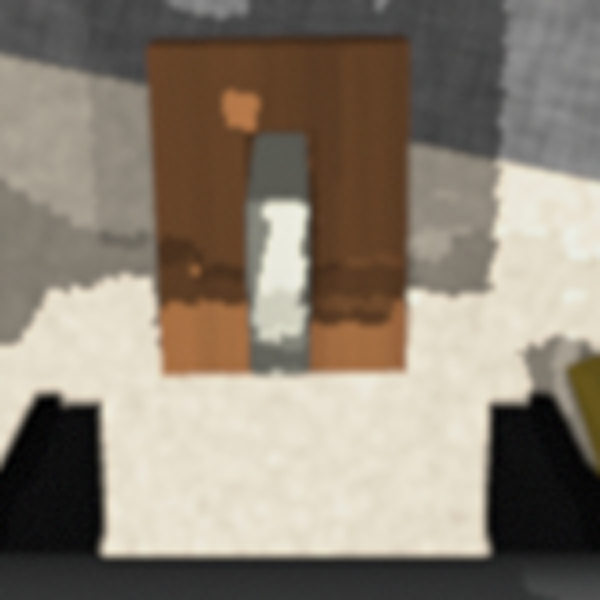

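Run:
```python
from h import *
ci=cams.camera_info('wrist'); s=read_state(); T,y=yaw(s)
P=ray(ci,[[249.5,201.5],[249.5,179.7],[249.5,223.2],[241.7,201],[257.2,201]],.076); print(s['ee_pos'],P.round(4)[0]); 
print(np.linalg.norm(P[1]-P[2]),np.linalg.norm(P[3]-P[4])); print('tool delta',((P-s['ee_pos'])@T).round(4)[0])
H=ray(ci,[[180+(151+408)/8,130+207/4.]],.018); print('holder',H,((H-s['ee_pos'])@T).round(4))
```

```text
[ 0.44395162 -0.28095857  0.15104313] [ 0.4406 -0.2798  0.076 ]
0.034997830987179915 0.01187079266506266
tool delta [ 0.0019 -0.0031  0.075 ]
holder [[ 0.4401109  -0.27903388  0.018     ]] [[ 0.0028 -0.0034  0.133 ]]
```

Request:
arm_command:
  increments:
    - {"gripper": 60, "dx": 0.002, "dy": -0.003, "dz": 0.02, "spin": -0.8}
    - {"gripper": 60, "dx": 0, "dy": 0, "dz": 0.02, "spin": 0}
    - {"gripper": 60, "dx": 0, "dy": 0, "dz": 0.02, "spin": 0}
    - {"gripper": 60, "dx": 0, "dy": 0, "dz": 0.02, "spin": 0}
    - {"gripper": 60, "dx": 0, "dy": 0, "dz": 0.016, "spin": 0}
    - {"gripper": 60, "dx": 0, "dy": 0, "dz": 0.01, "spin": 0}
    - {"gripper": 60, "dx": 0, "dy": 0, "dz": 0.008, "spin": 0}
    - {"gripper": 60, "dx": 0, "dy": 0, "dz": 0, "spin": 0}

```text
time: 4.25
ee_pos: [0.4402, -0.2795, 0.0363]
eef_rot: [0.622, 0.783, -0.0, -0.0]
ft_force: [-0.5, -1.5, 0.5]
width: 0.0523
```

Request:
arm_command:
  increments:
    - {"gripper": 0, "dx": 0, "dy": 0, "dz": 0, "spin": 0}
    - {"gripper": 0, "dx": 0, "dy": 0, "dz": 0, "spin": 0}
    - {"gripper": 0, "dx": 0, "dy": 0, "dz": 0, "spin": 0}
    - {"gripper": 0, "dx": 0, "dy": 0, "dz": 0, "spin": 0}
    - {"gripper": 0, "dx": 0, "dy": 0, "dz": 0, "spin": 0}
    - {"gripper": 0, "dx": 0, "dy": 0, "dz": 0, "spin": 0}
    - {"gripper": 0, "dx": 0, "dy": 0, "dz": 0, "spin": 0}
    - {"gripper": 0, "dx": 0, "dy": 0, "dz": 0, "spin": 0}
  grip_force: 20

```text
time: 5.25
ee_pos: [0.4403, -0.2796, 0.0366]
eef_rot: [0.622, 0.783, -0.0, 0.0]
ft_force: [-0.8, -0.4, 1.6]
width: 0.0117
```

Run:
```python
from h import *
s,ci,im=snap('wrist','w4.png'); print(s['time'],s['ee_pos'],s['width'],s['ft_force'],yaw(s)[1])
```

```text
5.25 [ 0.44032236 -0.2795513   0.0366    ] 0.011732939342472971 [-0.81917056 -0.41176791  1.62176917] 103.01910179401072
```

View pics/w4.png

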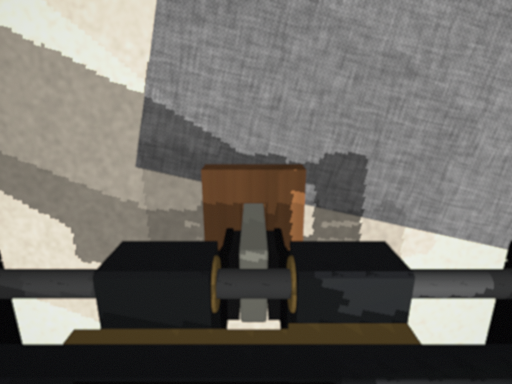

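The packer is gripped (width 11.7 mm) and the force reading is small. I'll lift it and carry it towards the gap, stopping short so the wrist camera can see the gap.

Request:
arm_command:
  increments:
    - {"gripper": 0, "dx": 0, "dy": 0, "dz": -0.03, "spin": 0}
    - {"gripper": 0, "dx": 0, "dy": 0, "dz": -0.045, "spin": 0}
    - {"gripper": 0, "dx": 0, "dy": 0, "dz": -0.045, "spin": 0}
    - {"gripper": 0, "dx": 0.039, "dy": 0.0285, "dz": 0, "spin": 0}
    - {"gripper": 0, "dx": 0.039, "dy": 0.0285, "dz": 0, "spin": 0}
    - {"gripper": 0, "dx": 0.039, "dy": 0.0285, "dz": 0, "spin": 0}
    - {"gripper": 0, "dx": 0.039, "dy": 0.0285, "dz": 0, "spin": 0}
    - {"gripper": 0, "dx": 0.039, "dy": 0.0285, "dz": 0, "spin": 0}

```text
time: 6.3
ee_pos: [0.5356, -0.0561, 0.1565]
eef_rot: [0.623, 0.783, -0.0, 0.0]
ft_force: [1.2, -1.2, -0.9]
width: 0.0118
```

Request:
arm_command:
  increments:
    - {"gripper": 0, "dx": 0.039, "dy": 0.0285, "dz": 0, "spin": 0}
    - {"gripper": 0, "dx": 0.039, "dy": 0.0285, "dz": 0, "spin": 0}
    - {"gripper": 0, "dx": 0.039, "dy": 0.0285, "dz": 0, "spin": 0}
    - {"gripper": 0, "dx": 0.037, "dy": 0.0285, "dz": 0, "spin": 0}
    - {"gripper": 0, "dx": 0, "dy": 0, "dz": 0, "spin": 0}
    - {"gripper": 0, "dx": 0, "dy": 0, "dz": 0, "spin": 0}
    - {"gripper": 0, "dx": 0, "dy": 0, "dz": 0, "spin": 0}
    - {"gripper": 0, "dx": 0, "dy": 0, "dz": 0, "spin": 0}

```text
time: 7.3
ee_pos: [0.6116, 0.117, 0.1566]
eef_rot: [0.623, 0.782, -0.0, 0.0]
ft_force: [-0.1, 0.7, -0.5]
width: 0.0115
```

Run:
```python
from h import *
s,ci,im=snap('wrist','w5.png'); print(s['time'],s['ee_pos'],s['width'],s['ft_force'],yaw(s)[1],np.abs(s['joint_vel']).max())
```

```text
7.3 [0.61164577 0.11698219 0.15664295] 0.011539404576884942 [-0.07679567  0.69794146 -0.47565613] 102.91815502109655 0.005698333111797137
```

View pics/w5.png

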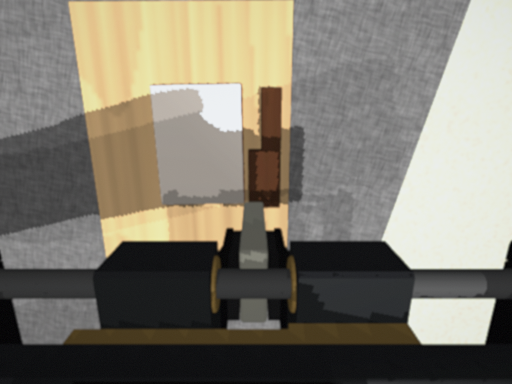

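The wrist view shows the tile at columns 152-242, the thick strip front at about 249, and the thin strip front at about 260. The wide gap is visible at rows 90-148. The held packer's foot is near (254,204). I'll enlarge this and fit the edges.

Run:
```python
import cv2
im=cv2.imread('pics/w5.png')
cv2.imwrite('pics/w5c.png',cv2.resize(im[80:215,225:295],(311,600),interpolation=cv2.INTER_CUBIC))
g=im.astype(int)
for r in (100,120,135,142,165,185): print(r,[tuple(g[r,c]) for c in range(236,272,1)] if 0 else [int(g[r,c].sum()) for c in range(236,272)])
```

```text
100 [720, 720, 723, 720, 667, 473, 446, 553, 584, 583, 580, 577, 577, 575, 571, 566, 568, 575, 590, 600, 600, 554, 431, 353, 300, 214, 174, 181, 184, 179, 182, 181, 190, 195, 199, 199]
120 [720, 720, 720, 723, 713, 639, 517, 546, 587, 586, 586, 584, 582, 581, 578, 572, 571, 571, 573, 576, 572, 521, 407, 330, 279, 198, 171, 177, 187, 191, 193, 195, 197, 198, 198, 195]
135 [476, 479, 476, 477, 470, 409, 302, 276, 328, 346, 343, 345, 344, 342, 339, 335, 331, 334, 353, 381, 399, 428, 437, 383, 302, 200, 147, 155, 174, 185, 191, 193, 198, 196, 196, 182]
142 [473, 474, 477, 477, 471, 420, 321, 282, 327, 347, 347, 344, 346, 343, 340, 337, 339, 337, 337, 337, 340, 340, 348, 345, 302, 205, 114, 107, 107, 109, 108, 111, 106, 109, 111, 111]
165 [462, 463, 466, 467, 470, 456, 394, 311, 313, 348, 345, 300, 201, 122, 109, 110, 107, 110, 109, 131, 153, 180, 189, 193, 193, 193, 194, 194, 190, 193, 189, 190, 192, 193, 190, 192]
185 [451, 455, 455, 454, 458, 454, 415, 331, 293, 329, 346, 302, 211, 125, 106, 106, 110, 114, 109, 120, 142, 174, 189, 198, 196, 196, 196, 194, 192, 188, 188, 191, 188, 188, 194, 191]
```

View pics/w5c.png

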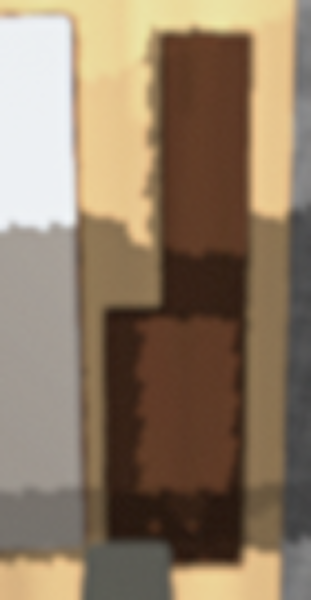

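Run:
```python
from h import *
ci=cams.camera_info('wrist'); s=read_state(); T,y=yaw(s); p0=s['ee_pos']; print(p0,y)
def t(uv,z): return (((ray(ci,uv,z)-p0)@T)*1000).round(2)
print('foot proj', proj(ci,[p0+T@np.array([.018,d,.0286]) for d in (-.006,0,.006)]))
print('tile back top',t([[240.9,100],[241.6,120],[242.0,142],[242.5,165],[242.8,185]],.024).tolist())
print('tile front?',t([[152,84],[242,84],[162,205]],.024).tolist())
print('thin face',t([[260.4,100],[260.5,120],[260.7,142]],.026).tolist())
print('thick face',t([[248.0,165],[248.1,185]],.026).tolist())
print('strip ends',t([[270,87.5],[265,149.5],[265,206.5]],.026).tolist())
print('strip back',t([[281,100],[279.8,180]],.026).tolist())
print('board right',t([[293.5,10],[292,100]],.012).tolist())
```

```text
[0.61159812 0.11724935 0.1566802 ] 102.94160159634144
foot proj [[243.79525819 199.50038332]
 [253.5586296  199.49499953]
 [263.3221653  199.48961565]]
tile back top [[76.37, -10.95, 132.63], [59.34, -10.52, 132.64], [39.92, -10.37, 132.66], [18.81, -10.13, 132.67], [-0.27, -10.04, 132.68]]
tile front? [[89.64, -87.29, 132.62], [89.59, -9.85, 132.63], [-20.0, -87.5, 132.68]]
thin face [[76.37, 6.02, 130.64], [59.45, 6.2, 130.65], [40.16, 6.49, 130.66]]
thick face [[19.2, -5.02, 130.67], [0.26, -5.03, 130.68]]
strip ends [[86.65, 14.19, 130.63], [33.42, 10.41, 130.66], [-20.9, 10.93, 130.69]]
strip back [[76.36, 23.86, 130.64], [5.04, 24.43, 130.68]]
board right [[149.23, 33.83, 144.59], [76.3, 34.99, 144.64]]
```

The projected foot (253.6) agrees with the one I see (254.0). In tool axes, the wide gap runs from y = -10.4 to +6.4 mm (17 mm wide) and the thin strip spans x = 33 to 87. I'll move to its middle (dx +60, dy -2, spin -0.6), then lower to just above the strips and look.

Request:
arm_command:
  increments:
    - {"gripper": 0, "dx": 0.02, "dy": -0.002, "dz": 0, "spin": -0.6}
    - {"gripper": 0, "dx": 0.02, "dy": 0, "dz": 0, "spin": 0}
    - {"gripper": 0, "dx": 0.02, "dy": 0, "dz": 0.01, "spin": 0}
    - {"gripper": 0, "dx": 0, "dy": 0, "dz": 0.03, "spin": 0}
    - {"gripper": 0, "dx": 0, "dy": 0, "dz": 0.03, "spin": 0}
    - {"gripper": 0, "dx": 0, "dy": 0, "dz": 0.022, "spin": 0}
    - {"gripper": 0, "dx": 0, "dy": 0, "dz": 0, "spin": 0}
    - {"gripper": 0, "dx": 0, "dy": 0, "dz": 0, "spin": 0}

```text
time: 8.35
ee_pos: [0.5962, 0.1769, 0.0656]
eef_rot: [0.618, 0.786, 0.001, 0.0]
ft_force: [-0.1, -0.3, -0.8]
width: 0.0118
```

Run:
```python
from h import *
s,ci,im=snap('wrist','w6.png'); T,y=yaw(s); print(s['time'],s['ee_pos'],s['width'],s['ft_force'],y,np.abs(s['joint_vel']).max())
s2,c2,i2=snap('scene','s6.png')
a=cv2.resize(im[120:240,200:320],(480,480),interpolation=cv2.INTER_CUBIC); cv2.imwrite('pics/w6c.png',a)
cv2.imwrite('pics/s6c.png',cv2.resize(i2[150:270,210:340],(650,600),interpolation=cv2.INTER_CUBIC))
```

```text
8.35 [0.59619609 0.17690944 0.06564485] 0.011842865220387827 [-0.09377676 -0.25846031 -0.80001131] 103.63680735002875 0.008518879701447534
```

View pics/w6c.png

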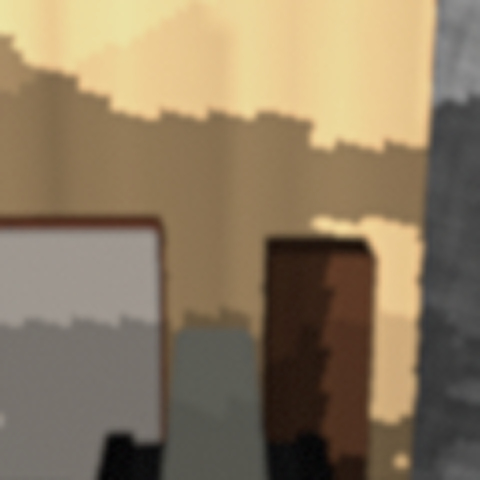

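View pics/s6c.png

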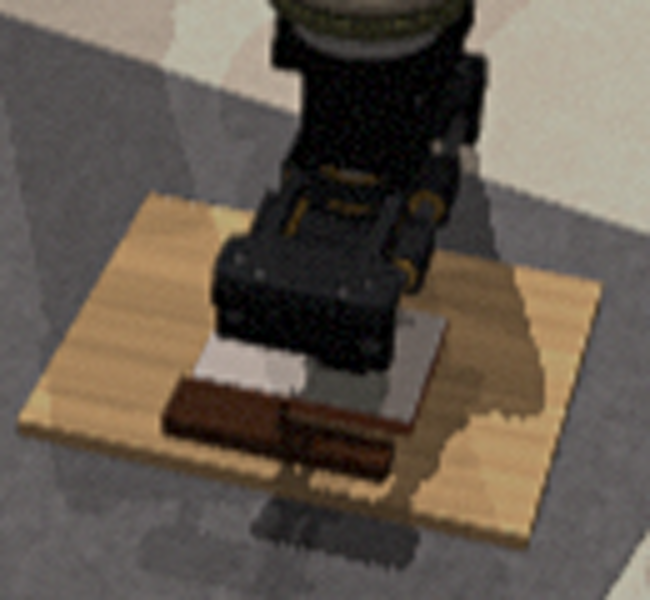

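Seen in the crop, the packer foot at columns 174-252 sits centrally between the tile edge at 163 and the thin strip at 265. I'll lower it onto the board slowly.

Request:
arm_command:
  increments:
    - {"gripper": 0, "dx": 0, "dy": 0, "dz": 0.006, "spin": 0}
    - {"gripper": 0, "dx": 0, "dy": 0, "dz": 0.006, "spin": 0}
    - {"gripper": 0, "dx": 0, "dy": 0, "dz": 0.005, "spin": 0}
    - {"gripper": 0, "dx": 0, "dy": 0, "dz": 0.004, "spin": 0}
    - {"gripper": 0, "dx": 0, "dy": 0, "dz": 0.002, "spin": 0}
    - {"gripper": 0, "dx": 0, "dy": 0, "dz": 0.001, "spin": 0}
    - {"gripper": 0, "dx": 0, "dy": 0, "dz": 0, "spin": 0}
    - {"gripper": 0, "dx": 0, "dy": 0, "dz": 0, "spin": 0}

```text
time: 9.45
ee_pos: [0.5958, 0.1762, 0.0407]
eef_rot: [0.618, 0.786, 0.0, 0.0]
ft_force: [-0.3, 1.1, 1.2]
width: 0.0116
```

Request:
arm_command:
  increments:
    - {"gripper": 0, "dx": 0, "dy": 0, "dz": 0.0005, "spin": 0}
    - {"gripper": 0, "dx": 0, "dy": 0, "dz": 0, "spin": 0}
    - {"gripper": 0, "dx": 0, "dy": 0, "dz": 0.0005, "spin": 0}
    - {"gripper": 0, "dx": 0, "dy": 0, "dz": 0, "spin": 0}
    - {"gripper": 0, "dx": 0, "dy": 0, "dz": 0, "spin": 0}
    - {"gripper": 0, "dx": 0, "dy": 0, "dz": 0, "spin": 0}
    - {"gripper": 0, "dx": 0, "dy": 0, "dz": 0, "spin": 0}
    - {"gripper": 0, "dx": 0, "dy": 0, "dz": 0, "spin": 0}

```text
time: 10.45
ee_pos: [0.5959, 0.1763, 0.0406]
eef_rot: [0.618, 0.786, 0.0, 0.0]
ft_force: [-4.5, -1.5, 10.8]
width: 0.012
```

Run:
```python
from h import *
s,ci,im=snap('wrist','w7.png'); T,y=yaw(s); print(s['time'],s['ee_pos'],s['width'],s['ft_force'],y,np.abs(s['joint_vel']).max())
a=cv2.resize(im[120:240,200:320],(480,480),interpolation=cv2.INTER_CUBIC); cv2.imwrite('pics/w7c.png',a)
```

```text
10.45 [0.59587388 0.17630194 0.04063729] 0.012027882080003943 [-4.45980373 -1.50800023 10.76372016] 103.61549056249092 0.0023718494022512675
```

View pics/w7c.png

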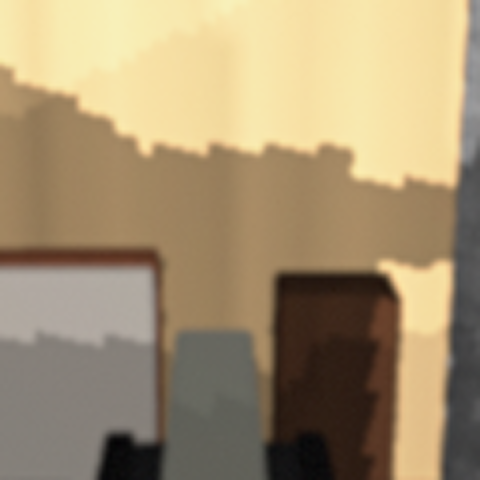

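The foot stands on the board in the gap, with a 10.8 N upward reaction. I'll ease off, release, and lift away.

Request:
arm_command:
  increments:
    - {"gripper": 0, "dx": 0, "dy": 0, "dz": -0.0008, "spin": 0}
    - {"gripper": 0, "dx": 0, "dy": 0, "dz": 0, "spin": 0}
    - {"gripper": 18, "dx": 0, "dy": 0, "dz": 0, "spin": 0}
    - {"gripper": 30, "dx": 0, "dy": 0, "dz": 0, "spin": 0}
    - {"gripper": 50, "dx": 0, "dy": 0, "dz": 0, "spin": 0}
    - {"gripper": 50, "dx": 0, "dy": 0, "dz": 0, "spin": 0}
    - {"gripper": 50, "dx": 0, "dy": 0, "dz": 0, "spin": 0}
    - {"gripper": 50, "dx": 0, "dy": 0, "dz": 0, "spin": 0}

```text
time: 11.5
ee_pos: [0.5957, 0.1762, 0.0404]
eef_rot: [0.618, 0.786, 0.0, 0.0]
ft_force: [-0.4, -0.1, 0.2]
width: 0.0431
```

Request:
arm_command:
  increments:
    - {"gripper": 50, "dx": 0, "dy": 0, "dz": -0.01, "spin": 0}
    - {"gripper": 50, "dx": 0, "dy": 0, "dz": -0.015, "spin": 0}
    - {"gripper": 50, "dx": 0, "dy": 0, "dz": -0.02, "spin": 0}
    - {"gripper": 50, "dx": 0, "dy": 0, "dz": -0.025, "spin": 0}
    - {"gripper": 50, "dx": 0, "dy": 0, "dz": -0.025, "spin": 0}
    - {"gripper": 50, "dx": 0, "dy": 0, "dz": -0.015, "spin": 0}
    - {"gripper": 50, "dx": 0, "dy": 0, "dz": 0, "spin": 0}
    - {"gripper": 50, "dx": 0, "dy": 0, "dz": 0, "spin": 0}

```text
time: 12.5
ee_pos: [0.5953, 0.1759, 0.1495]
eef_rot: [0.618, 0.786, -0.001, -0.0]
ft_force: [0.3, 0.8, -0.9]
width: 0.0436
```

Run:
```python
from h import *
s,ci,im=snap('wrist','w8.png'); T,y=yaw(s); print(s['time'],s['ee_pos'],s['width'],s['ft_force'],y,np.abs(s['joint_vel']).max())
```

```text
12.5 [0.59531464 0.1758878  0.14952046] 0.04357950479913332 [ 0.26173802  0.81607061 -0.91047781] 103.61409151900409 0.007545443255508668
```

View pics/w8.png

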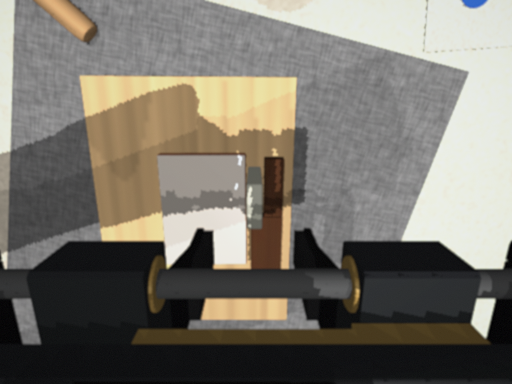

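The packer stands upright on its own in the gap at (255,197), between the tile and the thin strip. I'll turn 90° so that tool x points along board x, and close the fingers for the push.

Request:
arm_command:
  increments:
    - {"gripper": 50, "dx": 0, "dy": 0, "dz": 0, "spin": 10.6}
    - {"gripper": 50, "dx": 0, "dy": 0, "dz": 0, "spin": 10.6}
    - {"gripper": 0, "dx": 0, "dy": 0, "dz": 0, "spin": 10.6}
    - {"gripper": 0, "dx": 0, "dy": 0, "dz": 0, "spin": 10.6}
    - {"gripper": 0, "dx": 0, "dy": 0, "dz": 0, "spin": 10.6}
    - {"gripper": 0, "dx": 0, "dy": 0, "dz": 0, "spin": 10.6}
    - {"gripper": 0, "dx": 0, "dy": 0, "dz": 0, "spin": 10.6}
    - {"gripper": 0, "dx": 0, "dy": 0, "dz": 0, "spin": 10.6}

```text
time: 13.55
ee_pos: [0.5952, 0.176, 0.1492]
eef_rot: [0.987, 0.161, -0.001, 0.0]
ft_force: [0.3, -0.5, -0.8]
width: 0.0016
```

Request:
arm_command:
  increments:
    - {"gripper": 0, "dx": 0, "dy": 0, "dz": 0, "spin": 5}
    - {"gripper": 0, "dx": -0.03, "dy": 0.006, "dz": 0, "spin": 0}
    - {"gripper": 0, "dx": -0.03, "dy": 0.006, "dz": 0, "spin": 0}
    - {"gripper": 0, "dx": -0.03, "dy": 0.006, "dz": 0, "spin": 0}
    - {"gripper": 0, "dx": -0.03, "dy": 0.006, "dz": 0, "spin": 0}
    - {"gripper": 0, "dx": 0, "dy": 0, "dz": 0, "spin": 0}
    - {"gripper": 0, "dx": 0, "dy": 0, "dz": 0, "spin": 0}
    - {"gripper": 0, "dx": 0, "dy": 0, "dz": 0, "spin": 0}

```text
time: 14.55
ee_pos: [0.4853, 0.1246, 0.1501]
eef_rot: [0.993, 0.12, -0.0, -0.0]
ft_force: [-0.5, 0.4, -0.1]
width: 0.0005
```

Run:
```python
from h import *
s,ci,im=snap('wrist','w9.png'); T,y=yaw(s); print(s['time'],s['ee_pos'],s['width'],s['ft_force'],y,np.abs(s['joint_vel']).max(),s['joint_positions'][6])
```

```text
14.55 [0.48531198 0.12464702 0.15007542] 0.000482621233630266 [-0.50840144  0.42603301 -0.14330506] 13.836550000641825 0.0016778754055681096 -1.737798761774689
```

View pics/w9.png

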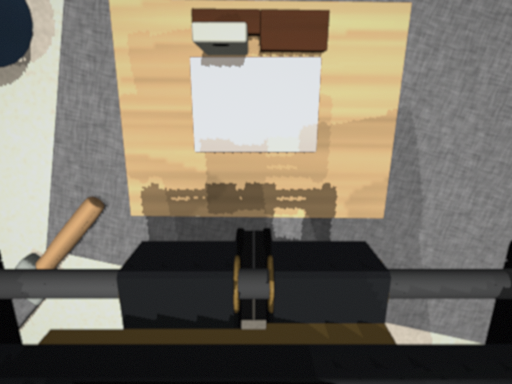

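The view shows the tile corners at about (190,57), (321,57), (317,152) and (194,152), the packer at (220,38) upright, and the thick strip at the right. I'll measure the tile in tool axes.

Run:
```python
from h import *
im=cv2.imread('pics/w9.png'); ci=cams.camera_info('wrist'); s=read_state(); T,y=yaw(s); p0=s['ee_pos']
def t(uv,z): return (((ray(ci,uv,z)-p0)@T)*1000).round(1)[:,:2].tolist()
hsv=cv2.cvtColor(im,cv2.COLOR_BGR2HSV);H,S,V=cv2.split(hsv)
c=big(((S<40)&(V>170)).astype(np.uint8),(180,55,335,160))
P=(ray(ci,c[:,0,:],.024)-p0)@T*1000
q=cv2.minAreaRect(P[:,:2].astype(np.float32)); print('tile',q, cv2.boundingRect(c))
print('front edge',t([[200,152.5],[255,152.5],[310,152.5]],.024))
print('back corners',t([[190,57],[321,57]],.024))
print('thick face',t([[265,51],[325,51]],.019),'board front',t([[140,217],[375,217]],.012))
cv2.imwrite('pics/w9c.png',cv2.resize(im[0:70,180:340],(800,350),interpolation=cv2.INTER_CUBIC))
```

```text
tile ((71.5500259399414, 1.6034927368164062), (77.59612274169922, 108.24308013916016), 0.025823302567005157) (190, 57, 131, 95)
front edge [[31.4, -47.4], [31.4, 1.7], [31.4, 50.7]]
back corners [[110.4, -51.9], [110.3, 55.9]]
thick face [[115.5, 10.0], [115.5, 59.9]] board front [[-34.3, -111.5], [-34.4, 119.9]]
```

View pics/w9c.png

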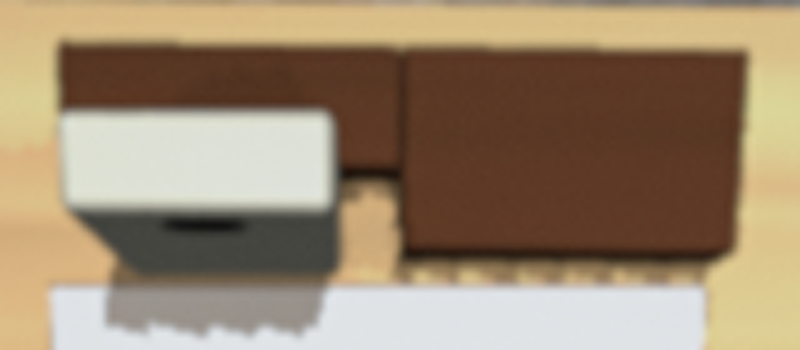

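The front edge is 31 mm ahead, centred at tool y = +1.7 mm, and the tile is parallel to the tool. The gap at the thick strip is about 5 mm. I'll descend in front of the tile.

Request:
arm_command:
  increments:
    - {"gripper": 0, "dx": 0, "dy": 0.002, "dz": 0.025, "spin": 0}
    - {"gripper": 0, "dx": 0, "dy": 0, "dz": 0.03, "spin": 0}
    - {"gripper": 0, "dx": 0, "dy": 0, "dz": 0.03, "spin": 0}
    - {"gripper": 0, "dx": 0, "dy": 0, "dz": 0.025, "spin": 0}
    - {"gripper": 0, "dx": 0, "dy": 0, "dz": 0.015, "spin": 0}
    - {"gripper": 0, "dx": 0, "dy": 0, "dz": 0.008, "spin": 0}
    - {"gripper": 0, "dx": 0, "dy": 0, "dz": 0, "spin": 0}
    - {"gripper": 0, "dx": 0, "dy": 0, "dz": 0, "spin": 0}

```text
time: 15.6
ee_pos: [0.486, 0.1224, 0.0181]
eef_rot: [0.993, 0.12, 0.001, 0.0]
ft_force: [-0.9, -0.6, 0.7]
width: 0.0008
```

Run:
```python
from h import *
s,ci,im=snap('wrist','w10.png'); T,y=yaw(s); print(s['time'],s['ee_pos'],s['width'],s['ft_force'],y)
```

```text
15.6 [0.48598706 0.12244566 0.01809742] 0.0007591328522292471 [-0.91194467 -0.60786415  0.71756612] 13.817515286512121
```

View pics/w10.png

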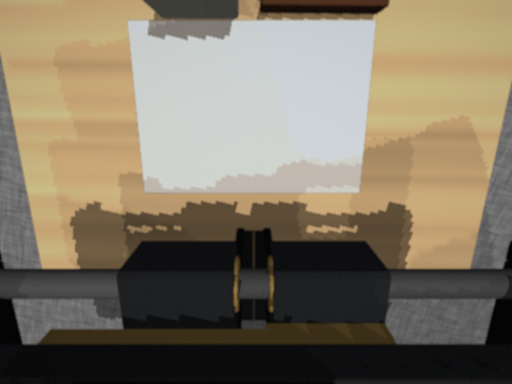

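The tile's front-edge middle (column 252) is in line with the fingers (column 254). I'll approach now, slowing near contact.

Request:
arm_command:
  increments:
    - {"gripper": 0, "dx": 0.003, "dy": 0, "dz": 0.002, "spin": 0}
    - {"gripper": 0, "dx": 0.004, "dy": 0, "dz": 0, "spin": 0}
    - {"gripper": 0, "dx": 0.004, "dy": 0, "dz": 0, "spin": 0}
    - {"gripper": 0, "dx": 0.003, "dy": 0, "dz": 0, "spin": 0}
    - {"gripper": 0, "dx": 0.002, "dy": 0, "dz": 0, "spin": 0}
    - {"gripper": 0, "dx": 0.001, "dy": 0, "dz": 0, "spin": 0}
    - {"gripper": 0, "dx": 0.001, "dy": 0, "dz": 0, "spin": 0}
    - {"gripper": 0, "dx": 0.001, "dy": 0, "dz": 0, "spin": 0}

```text
time: 16.65
ee_pos: [0.5039, 0.1268, 0.0153]
eef_rot: [0.993, 0.12, -0.0, 0.0]
ft_force: [-0.6, 0.1, -0.0]
width: 0.0006
```

Request:
arm_command:
  increments:
    - {"gripper": 0, "dx": 0.0005, "dy": 0, "dz": 0, "spin": 0}
    - {"gripper": 0, "dx": 0.0005, "dy": 0, "dz": 0, "spin": 0}
    - {"gripper": 0, "dx": 0.0005, "dy": 0, "dz": 0, "spin": 0}
    - {"gripper": 0, "dx": 0.0005, "dy": 0, "dz": 0, "spin": 0}
    - {"gripper": 0, "dx": 0.0005, "dy": 0, "dz": 0, "spin": 0}
    - {"gripper": 0, "dx": 0.0005, "dy": 0, "dz": 0, "spin": 0}
    - {"gripper": 0, "dx": 0, "dy": 0, "dz": 0, "spin": 0}
    - {"gripper": 0, "dx": 0, "dy": 0, "dz": 0, "spin": 0}

```text
time: 17.65
ee_pos: [0.5067, 0.1275, 0.0152]
eef_rot: [0.993, 0.12, 0.0, 0.0]
ft_force: [-2.4, -0.7, -0.2]
width: 0.0003
```

Contact is made, at about 2.4 N of sliding friction. I'll continue gently.

Request:
arm_command:
  increments:
    - {"gripper": 0, "dx": 0.0005, "dy": 0, "dz": 0, "spin": 0}
    - {"gripper": 0, "dx": 0.0005, "dy": 0, "dz": 0, "spin": 0}
    - {"gripper": 0, "dx": 0.0005, "dy": 0, "dz": 0, "spin": 0}
    - {"gripper": 0, "dx": 0.0005, "dy": 0, "dz": 0, "spin": 0}
    - {"gripper": 0, "dx": 0.0005, "dy": 0, "dz": 0, "spin": 0}
    - {"gripper": 0, "dx": 0.0005, "dy": 0, "dz": 0, "spin": 0}
    - {"gripper": 0, "dx": 0, "dy": 0, "dz": 0, "spin": 0}
    - {"gripper": 0, "dx": 0, "dy": 0, "dz": 0, "spin": 0}

```text
time: 18.65
ee_pos: [0.5097, 0.1283, 0.0154]
eef_rot: [0.993, 0.12, 0.0, 0.0]
ft_force: [-1.4, -0.3, -1.0]
width: 0.0004
```

Run:
```python
from h import *
s,ci,im=snap('wrist','w11.png'); T,y=yaw(s); print(s['time'],s['ee_pos'],s['ft_force'],y)
cv2.imwrite('pics/w11c.png',cv2.resize(im[0:240,100:420],(800,600),interpolation=cv2.INTER_CUBIC))
```

```text
18.65 [0.5097083  0.12828694 0.0153532 ] [-1.36498617 -0.27029794 -1.00359971] 13.822002053663958
```

View pics/w11c.png

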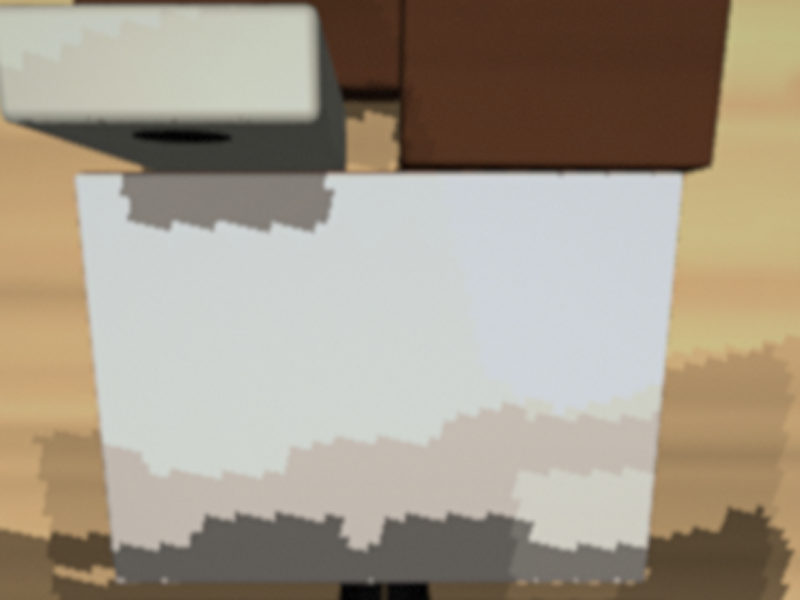

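The tile edge is now almost at the thick strip and the packer. I'll continue in small steps and watch the force.

Request:
arm_command:
  increments:
    - {"gripper": 0, "dx": 0.0004, "dy": 0, "dz": 0, "spin": 0}
    - {"gripper": 0, "dx": 0.0004, "dy": 0, "dz": 0, "spin": 0}
    - {"gripper": 0, "dx": 0.0004, "dy": 0, "dz": 0, "spin": 0}
    - {"gripper": 0, "dx": 0.0004, "dy": 0, "dz": 0, "spin": 0}
    - {"gripper": 0, "dx": 0, "dy": 0, "dz": 0, "spin": 0}
    - {"gripper": 0, "dx": 0, "dy": 0, "dz": 0, "spin": 0}
    - {"gripper": 0, "dx": 0, "dy": 0, "dz": 0, "spin": 0}
    - {"gripper": 0, "dx": 0, "dy": 0, "dz": 0, "spin": 0}

```text
time: 19.7
ee_pos: [0.5099, 0.1283, 0.0152]
eef_rot: [0.993, 0.12, -0.001, 0.0]
ft_force: [-8.5, -1.9, 6.2]
width: 0.0006
```

The tile has stopped, with about 8.7 N of push. I'll press a little more and check both contacts.

Request:
arm_command:
  increments:
    - {"gripper": 0, "dx": 0.0004, "dy": 0, "dz": 0, "spin": 0}
    - {"gripper": 0, "dx": 0.0003, "dy": 0, "dz": 0, "spin": 0}
    - {"gripper": 0, "dx": 0.0003, "dy": 0, "dz": 0, "spin": 0}
    - {"gripper": 0, "dx": 0, "dy": 0, "dz": 0, "spin": 0}
    - {"gripper": 0, "dx": 0, "dy": 0, "dz": 0, "spin": 0}
    - {"gripper": 0, "dx": 0, "dy": 0, "dz": 0, "spin": 0}
    - {"gripper": 0, "dx": 0, "dy": 0, "dz": 0, "spin": 0}
    - {"gripper": 0, "dx": 0, "dy": 0, "dz": 0, "spin": 0}

```text
time: 20.7
ee_pos: [0.51, 0.1283, 0.0151]
eef_rot: [0.993, 0.12, -0.002, 0.001]
ft_force: [-12.9, -3.2, 11.3]
width: 0.0004
```

Run:
```python
from h import *
s,ci,im=snap('wrist','w12.png'); T,y=yaw(s); print(s['time'],s['ee_pos'],s['ft_force'],y)
cv2.imwrite('pics/w12c.png',cv2.resize(im[30:110,120:400],(800,229),interpolation=cv2.INTER_CUBIC))
cv2.imwrite('pics/w12d.png',cv2.resize(im[40:85,120:260],(800,257),interpolation=cv2.INTER_CUBIC))
p0=s['ee_pos']
def t(uv,z): return (((ray(ci,uv,z)-p0)@T)*1000).round(1)[:,:2].tolist()
g=cv2.cvtColor(im,cv2.COLOR_BGR2GRAY).astype(int)
for c in (140,180,200,220,245,265,290,320,350,365): print(c,g[58:76,c].tolist())
_,_,i2=snap('scene','s12.png'); cv2.imwrite('pics/s12c.png',cv2.resize(i2[150:270,210:340],(650,600),interpolation=cv2.INTER_CUBIC))
```

```text
20.7 [0.50999891 0.12834307 0.01514742] [-12.89721954  -3.18459837  11.32585802] 13.826519051181359
140 [59, 59, 64, 90, 126, 153, 162, 164, 164, 159, 143, 137, 166, 196, 206, 207, 208, 208]
180 [39, 54, 59, 61, 60, 61, 61, 61, 62, 59, 61, 76, 102, 121, 129, 129, 130, 129]
200 [61, 60, 61, 61, 61, 62, 62, 62, 62, 60, 62, 75, 102, 121, 128, 129, 129, 128]
220 [62, 61, 62, 61, 61, 62, 62, 61, 62, 59, 60, 77, 102, 121, 128, 129, 128, 129]
245 [141, 141, 142, 142, 143, 143, 143, 144, 150, 153, 145, 144, 170, 199, 208, 210, 209, 210]
265 [52, 55, 52, 54, 55, 55, 52, 42, 28, 22, 58, 117, 170, 200, 210, 210, 210, 209]
290 [59, 59, 60, 59, 60, 60, 56, 49, 35, 25, 60, 123, 176, 204, 211, 210, 210, 209]
320 [60, 59, 59, 60, 60, 59, 58, 54, 41, 29, 46, 103, 164, 201, 210, 209, 210, 209]
350 [61, 58, 59, 60, 59, 59, 59, 54, 45, 35, 59, 120, 176, 203, 210, 209, 208, 208]
365 [58, 58, 58, 58, 59, 59, 57, 55, 46, 36, 62, 122, 175, 203, 209, 208, 208, 207]
```

View pics/w12c.png

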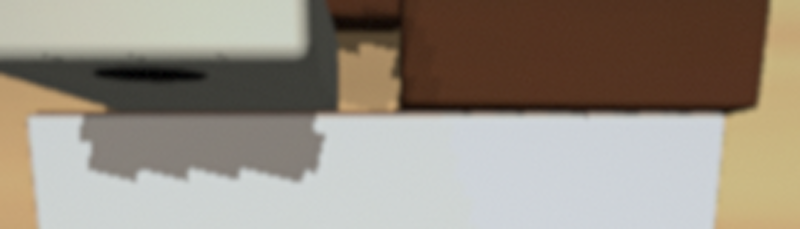

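View pics/s12c.png

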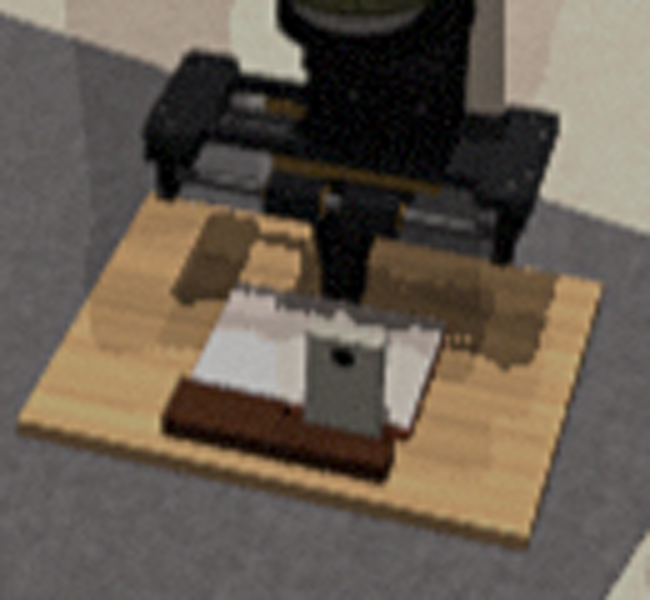

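Run:
```python
from h import *
ci=cams.camera_info('wrist'); s=read_state(); T,y=yaw(s); p0=s['ee_pos']; print(s['time'],p0,s['ft_force'],s['joint_vel'].max() if hasattr(s['joint_vel'],'max') else '')
def t(uv,z): return (((ray(ci,uv,z)-p0)@T)*1000).round(1)[:,:2].tolist()
print('tile back',t([[140,69.7],[250,69.7],[365,69.4]],.024))
print('thick face top',t([[265,67],[365,67.3]],.026))
im=cv2.imread('pics/w12.png');g=cv2.cvtColor(im,cv2.COLOR_BGR2GRAY).astype(int)
for c in (130,150,180,210,222): print(c,g[8:56:2,c].tolist())
# packer top-front edge
print('packer top front z.08',t([[130,49.5],[220,49.5]],.080))
```

```text
20.8 [0.51003026 0.12834573 0.01516141] [-12.82022876  -3.01058075  11.03217513] 0.0012220830709824947
tile back [[89.7, -49.6], [89.7, -1.2], [89.8, 49.3]]
thick face top [[90.6, 5.3], [90.5, 48.6]]
130 [198, 199, 195, 192, 191, 192, 192, 193, 193, 193, 193, 194, 193, 194, 194, 194, 195, 194, 194, 177, 151, 106, 63, 61]
150 [192, 194, 195, 194, 195, 195, 195, 197, 196, 196, 196, 198, 197, 198, 197, 198, 198, 198, 197, 182, 153, 107, 64, 60]
180 [195, 198, 198, 198, 199, 199, 199, 200, 200, 201, 201, 200, 201, 202, 201, 202, 202, 203, 202, 185, 154, 107, 62, 26]
210 [200, 200, 201, 202, 202, 202, 203, 202, 203, 202, 203, 204, 204, 204, 204, 204, 205, 205, 205, 187, 154, 106, 63, 60]
222 [194, 195, 196, 197, 198, 198, 198, 199, 200, 201, 201, 202, 203, 203, 204, 203, 203, 204, 204, 186, 153, 105, 62, 61]
packer top front z.08 [[90.4, -33.4], [90.4, -8.9]]
```

Request:
arm_command:
  increments:
    - {"gripper": 0, "dx": 0, "dy": 0, "dz": 0, "spin": 0}
    - {"gripper": 0, "dx": 0, "dy": 0, "dz": 0, "spin": 0}
    - {"gripper": 0, "dx": 0, "dy": 0, "dz": 0, "spin": 0}
    - {"gripper": 0, "dx": 0, "dy": 0, "dz": 0, "spin": 0}
    - {"gripper": 0, "dx": 0, "dy": 0, "dz": 0, "spin": 0}
    - {"gripper": 0, "dx": 0, "dy": 0, "dz": 0, "spin": 0}
    - {"gripper": 0, "dx": 0, "dy": 0, "dz": 0, "spin": 0}
    - {"gripper": 0, "dx": 0, "dy": 0, "dz": 0, "spin": 0}

```text
time: 21.8
ee_pos: [0.51, 0.1284, 0.0151]
eef_rot: [0.993, 0.12, -0.002, 0.001]
ft_force: [-12.1, -2.9, 10.9]
width: 0.0006
```

The checks agree. In tool x, the tile's back edge is straight and square (89.7 to 89.8 mm across its width), and the thick face (90.5) and packer face (90.4, even at its top, so it is upright) lie flush with it. The push is steady at about 12.5 N, so I'm handing in.

```bash
python3 -c "
from bench import job,read_state
print(job.close_job()); s=read_state(); print(s['time'],s['ft_force'])"
```

```text
the job is handed in; nothing more can be done
None
the job is handed in; nothing more can be done
```

The packer is standing in the wide half of the gap, and the tile is pressed square against it and the thick strip. I handed the job in at about 22 s of the 58 s allowed, with the gripper still holding the tile there.

I took the white packer out of its holder, stood it upright on the board in front of the thin strip and let go. Then I pushed the tile slowly by the middle of its front edge with the closed fingers until it stopped.

**Last checks:**
- **Square:** the tile's back edge was straight to about 0.1 mm across its width. The thick strip's face and the packer's face both lay within 0.8 mm of it, which is within the 2 mm calibration error.
- **Packer:** it was upright and flush with the tile, with no board visible between them. Its contact with the thin strip behind it was hidden, so I did not see that directly.
- **Push:** about 12.5 N and steady over the last second before hand-in.
- **Odd reading:** there was also about 11 N of upward force on the tool. I put it down to friction at the tile's edge and left it, since nothing moved.

I did not touch the mug, jar, brush or the yellow look-alike.

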